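# Bring the thick glass rod round and lay it on the bench rest

### The job

Turn the revolving rod rack by the wooden bar on top until the thick glass rod faces squarely out of the open front of the clear cover, let it stop, then take that rod out through the opening. Lay it centred in the free pair of V-grooves of the steel bench rest, lowering it until it is cradled at both ends before letting go. Leave the thin rods in their places, and do not disturb the bowl, the slab or the bottle.

Things in the scene. Friction and masses are not known exactly. Their poses are not given: they have to be found in the camera images.
- stand: fixed stand: plywood base 270 x 310 x 40 mm, steel posts at x 120 and -110, y +-140, carrying a clear flat cover, top 209 mm up, over x -120..130, y -150..150. Open front: a cut-out over y -90..90 from the front edge back to x -65; 60 mm square hole round the hub. Origin: on the turning axis at table height. Its -x side is the open front, roughly towards the arm (mm)
- knob (a point): centre of the dark wooden bar on the carousel hub, on the turning axis, 247 mm above the table, above the cover; bar 56 long, 14 thick, 34 mm high. x axis along the bar. The carousel (five pockets 72 deg apart, four filled) turns with it, either way without stops, about 0.06 N m of friction, and stays where it is left
- thick_rod: thick green glass rod, 22 mm diameter, 120 long, about 100 g; origin at its centre, x axis along it. Starts lying radially in a carousel pocket on two V-cradles, sloping 25 deg down and outward (x axis that way), lower end against a lip reaching 4 mm above its axis, square to the slope. The cradles leave its middle 60 mm free, with 30 mm of room for fingertips below its axis
- pocket_thick_rod (a point): the thick rod's V-cradle pocket; point on the axis at mid length of the rod as it lies home in it: 97 mm from the turning axis, 125 mm above the table. Faces squarely out of the open front when on the stand's -x axis (y = 0 in its frame). Axes turn with the carousel
- thin_rod_a: thin green glass rod, 13 mm diameter, 120 mm long, lying the same way in another carousel pocket; origin at its centre, x axis along it. Stays there
- thin_rod_b: thin green glass rod, 13 mm diameter, 120 mm long, lying the same way in another carousel pocket; origin at its centre, x axis along it. Stays there
- thin_rod_c: thin green glass rod, 13 mm diameter, 120 mm long, lying the same way in another carousel pocket; origin at its centre, x axis along it. Stays there
- pocket_thin_rod_a (a point): the V-cradle pocket; point on the axis at mid length of the rod as it lies home in it (for thin_rod_a)
- pocket_thin_rod_b (a point): the V-cradle pocket; point on the axis at mid length of the rod as it lies home in it (for thin_rod_b)
- pocket_thin_rod_c (a point): the V-cradle pocket; point on the axis at mid length of the rod as it lies home in it (for thin_rod_c)
- rest: fixed steel bench rest: base 100 x 130 x 12 mm, two cross plates (12 mm thick, at x +-35 mm) each with two 90 deg V-notches at y 36 and y -36 mm; so it holds two rods along its x axis. Origin: centre of the underside. Between the plates, 58 mm, fingers have room down to the base
- free_groove (a point): the empty pair of V-grooves (y = +36 mm on the rest): point on the axis, at mid length, of the thick rod when it lies there; 60 mm above the table. V sides reach 17 mm above the V's bottom, about 1 mm above the axis of the lying thick rod. x axis along the groove.
- rest_rod: thin glass rod, 13 mm diameter, 120 mm long, already lying in the other pair of grooves (y = -36 mm); origin at its centre, x axis along it. Stays there
- used_groove (a point): axis point at mid length of the thin rod lying in the used pair of grooves, 54 mm above the table
- bowl: terracotta bowl, 100 mm across, 45 mm high; origin at the centre of its underside. Bystander
- slab: dark marver slab 80 x 60 x 14 mm; origin at the centre of its underside. Bystander
- bottle: green glass bottle, 60 mm across, 190 mm high; origin at the centre of its underside. Bystander
Mind the look-alikes: they are no part of the job. Of the things that look like the rest, take the one that is farthest from the robot's base at the start.

How it is judged:
By the outcome, as a careful person would: the job done as asked, in the order asked, and still so for the second after the job is handed in, with the robot touching nothing.
It also fails if it takes over 64 s, if anything falls off the work surface, if the arm or the gripper's body presses on something with over 40 N, if the wrist force passes 120 N, or if a joint passes its speed limit or range.

### The arm

A 6-joint arm with a two-finger parallel gripper is mounted at the origin on the work surface. World frame = base frame: x ahead of the robot, y to its left, z up, the work surface at z = 0. Lengths are in m, angles in rad, forces in N, time in s.
With the tool pointing down it reaches from about 0.35 to 0.975 m from the base axis. Payload 4.9 kg.
Tool frame: the origin (TCP) lies at the very end of the fingers, on their centre line; the grasp point (between the pads) lies 19 mm behind it; z points along the fingers, y is the line along which they close (so a half turn about z gives the same grasp; the last joint's range is limited). The gripper opens to 85 mm and grips with 20 to 120 N. Pads are 22 mm wide; open, the fingers measure 114 mm over their backs; the gripper's body (76 mm by 85 mm) begins 54 mm behind the grasp point. The pads swing forward as they close: fully open they stand 13 mm farther back than shut.
Start: joints at [0.996, 0.053, 1.613, -0, 1.476, -0.119], TCP at [0.275, 0.561, 0.231] pointing down, gripper open.
Joint ranges: [-3.01, 3.01], [-1.01, 2.22], [0.06, 2.58], [-1.02, 4.17], [0.09, 2.62], [-3.14, 3.14]. Speed limits (rad/s): [2.57, 2.57, 3.14, 3.14, 3.14, 3.14].

### API

Orientations are given as a rotation vector (axis times angle).
In Python, from station import ctrl, imaging gives the robot as it stands.
- The arm moves only by the tool play_rows, never from a script. Its argument "series" is a list of rows, each a list of 3 entries, a list of its own where there are three numbers: the opening, from 0 (shut) to 1 (fully open), then the shift along the tool's x, y, z each as a share of 0.05 m, from -1 to 1, then the turn, a rotation vector about the tool's x, y, z each as a share of 8 degrees, from -1 to 1. In form: [[grip, [dx, dy, dz], [ax, ay, az]], ...]. A call has 1 to 8 rows; each row shifts and turns the commanded pose from where the row before left it, along the tool's axes as they then stand; what a row does not reach is not made up. A row lasts 1/8 s, in which the tool goes at most 62.5 mm and 10.7 degrees, less where a joint would pass 70% of its speed; a pose out of reach is approached as far as the arm can. A call with a number of a shift or a turn outside -1 to 1 is refused whole. A call with a gripper value outside its range is refused whole. The fingers move at their own pace and stop on an object; "force" is the grip in N (left out, the last holds). Time passes only in rows, so rows that do not move let the fingers close. It gives the time, the measured TCP pose, the force, the opening and the grip force at its end, in the units of the state.
- ctrl.get_obs(): the state, without advancing time (a new reading comes with each control period).
- imaging.get_image(name): name is "scene" or "side" or "wrist"; returns a dict with "color" (384x512x3 uint8, blue, green, red), "fx", "fy", "cx", "cy" (pixels), "D" ([k1, k2, p1, p2, k3] as OpenCV has them; the pictures are not rectified), "extrinsics" (4x4, takes a point from world to camera coordinates); the wrist camera has in their place "hand_eye" (4x4, takes a point from camera to tool coordinates, whose origin is the TCP and whose axes are the flange's). Camera axes: x right, y down, z forward; pixel columns grow to the right and rows downward; lengths in m; the calibration is good to about 2 mm. A picture is of the moment at which its call begins: read the wrist's pose just before it. There is no depth.
- ctrl.finish_job(): hands the job in; it is judged then, once.
The state is a dict: "t": time; "q": joint angles; "dq": joint speeds; "effort": joint torques, N m; "tool_pos": TCP position; "tool_rot": TCP orientation; "contact_force": force on the tool from outside, world axes, zero at the start; "wrist_torque": the same for the moment, N m; "opening": finger opening in m; "grip_force": force on a finger pad.
Only numpy, scipy, OpenCV 4.12 (cv2) and the standard library are available. Lean on these libraries where they do the work, as an engineer would, in place of code of your own. Each camera call takes 0.05 s, during which the arm holds its last target. There are 200 camera calls.

## Working session

There is one attempt and no reset: what is moved stays moved. The work goes in short steps, Python scripts to look and compute and a tool call to move; the robot and the scene stay as the last step left them, time stands still between calls to the robot, and variables do not carry over. Pictures are saved under pics/ and viewed, at most 12 in all, crops included, and the job is handed in when it is done.

Besides the shell and the picture viewer there is one more tool, called after ">>>" by a JSON object that holds its "api" and its "payload". play_rows: Moves the arm, as the interface text tells. Shift numbers are shares of 0.05 m and turn numbers shares of 8 degrees, none past 1 either way. Its arguments: {"type":"object","properties":{"series":{"type":"array"},"force":{"type":"number"}},"required":["series"]}

```bash
mkdir -p pics; ls; cat > h.py <<'E'
import numpy as np, cv2
from station import ctrl, imaging
from scipy.spatial.transform import Rotation as R
def cam(n):
    o=ctrl.get_obs(); d=imaging.get_image(n)
    K=np.array([[d['fx'],0,d['cx']],[0,d['fy'],d['cy']],[0,0,1.]]); D=np.array(d['D'],float)
    if n=='wrist':
        T=np.eye(4);T[:3,:3]=R.from_rotvec(o['tool_rot']).as_matrix();T[:3,3]=o['tool_pos']
        E=np.linalg.inv(T@np.array(d['hand_eye']))
    else: E=np.array(d['extrinsics'])
    return d['color'],K,D,E
def ray(c,uv):
    _,K,D,E=c; p=cv2.undistortPoints(np.array([[uv]],float),K,D)[0,0]
    Rm=E[:3,:3];o=-Rm.T@E[:3,3]; v=Rm.T@np.array([p[0],p[1],1]); return o,v/np.linalg.norm(v)
def onz(c,uv,z):
    o,v=ray(c,uv); return o+v*(z-o[2])/v[2]
def tri(r1,r2):
    (a,u),(b,v)=r1,r2; s=np.linalg.lstsq(np.c_[u,-v],b-a,rcond=None)[0]
    p,q=a+u*s[0],b+v*s[1]; return (p+q)/2,np.linalg.norm(p-q)
def proj(c,P):
    _,K,D,E=c; return cv2.projectPoints(np.array(P,float).reshape(-1,3),cv2.Rodrigues(E[:3,:3])[0],E[:3,3],K,D)[0][:,0]
def save(name,c,crop=None,s=1):
    im=c[0]
    if crop: x0,y0,x1,y1=crop; im=im[y0:y1,x0:x1]
    cv2.imwrite('pics/'+name,cv2.resize(im,None,fx=s,fy=s,interpolation=cv2.INTER_CUBIC))
E
python3 - <<'E'
from h import *
a=cam('scene');b=cam('side')
for n,c in(('a',a),('b',b)):
    E=c[3];print(n,(-E[:3,:3].T@E[:3,3]).round(3),E[2,:3].round(2),c[1][0,0])
    save(n+'0.png',c,None,1.5)
E
```

```text
pics
a [ 1.441 -0.313  0.788] [-0.8   0.26 -0.54] 372.3031116590275
b [0.402 1.188 1.213] [ 0.09 -0.77 -0.64] 450.3947639463543
```

```bash
ls pics
```

```text
a0.png
b0.png
```

View pics/a0.png

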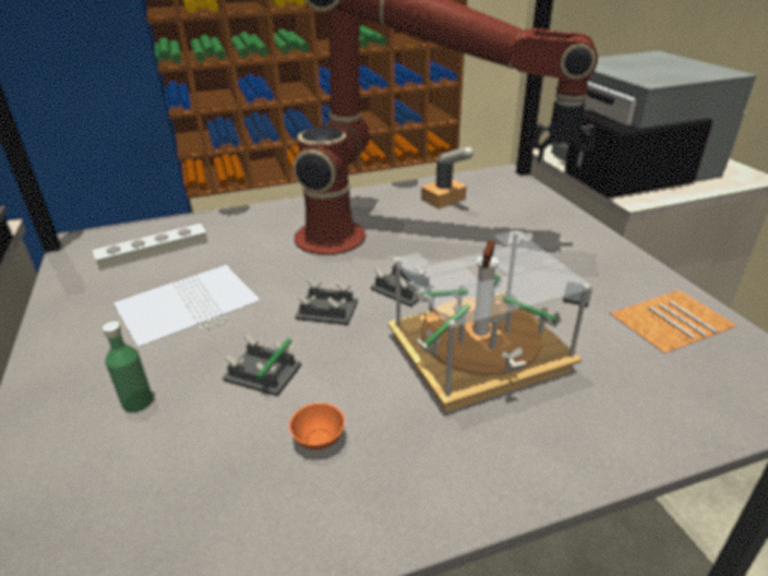

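View pics/b0.png

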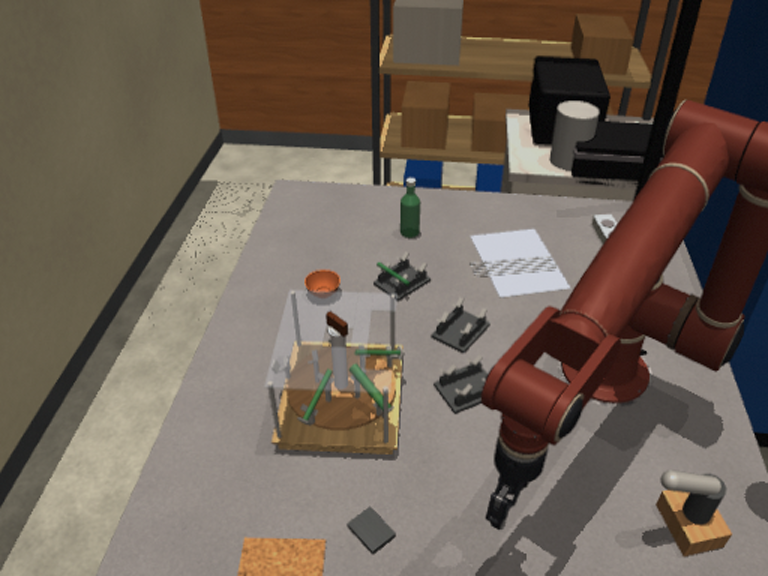

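Scene (shown 1.5x): knob at a(488,253)/b(337,323). Rest candidates are a(262,367), a(327,303) and a(400,283). The one with a rod, a(262,367)/b(402,277), looks farthest from the base. Rod candidates are b(378,352), b(368,386), b(318,395), plus a hidden one.

```bash
python3 - <<'E'
from h import *
a=cv2.imread('pics/a0.png');b=cv2.imread('pics/b0.png')
a=cv2.resize(a,None,fx=1/1.5,fy=1/1.5,interpolation=cv2.INTER_AREA);b=cv2.resize(b,None,fx=1/1.5,fy=1/1.5,interpolation=cv2.INTER_AREA)
f=lambda i,x,y:cv2.resize(i[y:y+150,x:x+133],None,fx=3,fy=4*.75,interpolation=cv2.INTER_CUBIC)
cv2.imwrite('pics/c1.png',np.hstack([f(a,258,145),f(b,160,185)]))
E
python3 - <<'E'
from h import *
a=cam('scene');b=cam('side')
for pa,pb in (((262,367),(402,277)),((488,243),(336,315))):
    print(tri(ray(a,np.array(pa)/1.5),ray(b,np.array(pb)/1.5)))
for p in((262,367),(327,303),(400,283)): print(onz(a,np.array(p)/1.5,.012))
for p in ((275,450),(400,452)): print('b',onz(b,np.array(p)/1.5,.0))
for p in ((447,404),(579,365),(390,325)): print('a',onz(a,np.array(p)/1.5,.0))
E
```

```text
(array([ 0.53111941, -0.27854939,  0.01939078]), np.float64(0.004581507599975096))
(array([0.62680852, 0.16864255, 0.2713086 ]), np.float64(0.00018523971038507224))
[ 0.52534511 -0.27700546  0.012     ]
[ 0.34707467 -0.09260328  0.012     ]
[0.32574988 0.10392097 0.012     ]
b [0.74957017 0.32391341 0.        ]
b [0.47758639 0.29734288 0.        ]
a [0.74108702 0.04558845 0.        ]
a [0.73177701 0.34990219 0.        ]
a [0.46724996 0.02637338 0.        ]
```

View pics/c1.png

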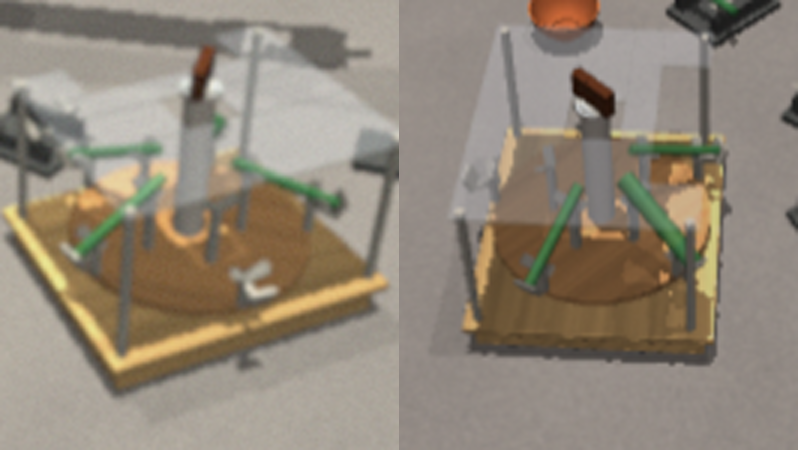

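```bash
python3 - <<'E'
from h import *
a=cam('scene');b=cam('side')
A=lambda x,y:(258+x/3,145+y/3)
B=lambda x,y:(160+(x-399)/3,185+y/3)
P=[onz(a,A(*p),.04)[:2] for p in((5,212),(113,370),(388,283))]
Q=[onz(b,B(*p),.04)[:2] for p in((467,330),(715,335),(722,135))]
print(np.round(P,3),np.round(Q,3))
an=lambda v:np.degrees(np.arctan2(v[1],v[0])).round(1)
print('yaw',an(P[1]-P[0]),an(P[2]-P[1])-90,an(Q[0]-Q[1]),an(Q[1]-Q[2])-90)
k=[tri(ray(a,A(205,70)),ray(b,B(594,92)))]
print('knob c',k, onz(a,A(205,70),.247),onz(b,B(594,92),.247))
e=[onz(b,B(*p),.264) for p in((577,68),(614,90))];print('bar',an(e[1]-e[0]),e)
c=(onz(a,A(205,70),.247)+onz(b,B(594,92),.247))/2
for n,p,z in(('thick up',(625,180),.150),('lo',(688,255),.1)):
    q=onz(b,B(*p),z);print(n,q.round(3),an((q-c)[:2]),np.hypot(*(q-c)[:2]))
for n,p,z in(('thin',(635,150),.150),('lo',(718,151),.1),('thin2',(577,190),.15),('lo',(532,278),.1)):
    q=onz(b,B(*p),z);print(n,q.round(3),an((q-c)[:2]),np.hypot(*(q-c)[:2]))
E
```

```text
[[0.511 0.01 ]
 [0.771 0.023]
 [0.754 0.331]] [[0.745 0.333]
 [0.481 0.309]
 [0.503 0.008]]
yaw 2.9 3.200000000000003 5.3 4.200000000000003
knob c [(array([0.62519393, 0.17319231, 0.2500294 ]), np.float64(0.0036007410232477906))] [0.62307525 0.1762267  0.247     ] [0.62490032 0.16804689 0.247     ]
bar 146.5 [array([0.64502932, 0.15148398, 0.264     ]), array([0.6009565 , 0.18067708, 0.264     ])]
thick up [0.591 0.199 0.15 ] 141.1 0.04279453781717316
lo [0.516 0.253 0.1  ] 143.0 0.1347749549385112
thin [0.587 0.153 0.15 ] -152.9 0.04201216618311118
lo [0.5   0.095 0.1  ] -148.2 0.14586567716824642
thin2 [0.639 0.219 0.15 ] 71.9 0.04962910454539328
lo [0.675 0.303 0.1  ] 68.6 0.14061233078380075
```

```bash
cat >> h.py <<'E'
def plan(pos,Rt=None):
    """needed shift rows (tool axes, units of .05 m) and turn (units of 8deg) from current measured pose"""
    o=ctrl.get_obs(); R0=R.from_rotvec(o['tool_rot']); d=np.array(pos)-o['tool_pos']
    print('t',round(o['t'],2),'pos',np.round(o['tool_pos'],4),'rot',np.round(o['tool_rot'],3),'q',np.round(o['q'],2))
    print('shift units in current axes',(R0.inv().apply(d)/.05).round(2))
    if Rt is not None:
        rv=(R0.inv()*Rt).as_rotvec(); print('turn units',(rv/np.radians(8)).round(2))
        print('shift in target axes',(Rt.inv().apply(d)/.05).round(2))
def frame(yx,z):
    """tool with y along yx (horizontal), pointing z"""
    z=np.array(z,float)/np.linalg.norm(z);y=np.array(yx,float);y-=z*(y@z);y/=np.linalg.norm(y)
    return R.from_matrix(np.c_[np.cross(y,z),y,z])
E
python3 - <<'E'
from h import *
o=ctrl.get_obs();M=R.from_rotvec(o['tool_rot']).as_matrix();print(M.round(2))
d=imaging.get_image('wrist');print(np.round(d['hand_eye'],2),d['fx'])
for s in(56.5,-123.5):
    r=np.radians(s);plan([.6,.172,.36],frame([np.cos(r),np.sin(r),0],[0,0,-1]))
E
```

```text
[[-0.9   0.44 -0.  ]
 [ 0.44  0.9  -0.  ]
 [ 0.   -0.   -1.  ]]
[[ 0.   -0.96 -0.29  0.07]
 [ 1.   -0.    0.    0.  ]
 [-0.   -0.29  0.96 -0.14]
 [ 0.    0.    0.    1.  ]] 328.20375134848314
t 0.35 pos [0.275  0.5611 0.231 ] rot [-7.10e-01 -3.06e+00  1.00e-03] q [ 1.    0.05  1.61 -0.    1.48 -0.12]
shift units in current axes [-9.26 -4.13 -2.58]
turn units [-0.   -0.    0.92]
shift in target axes [-9.71 -2.9  -2.58]
t 0.35 pos [0.275  0.5611 0.231 ] rot [-7.10e-01 -3.06e+00  1.00e-03] q [ 1.    0.05  1.61 -0.    1.48 -0.12]
shift units in current axes [-9.26 -4.13 -2.58]
turn units [ 0.000e+00 -1.000e-02 -2.158e+01]
shift in target axes [ 9.71  2.9  -2.58]
```

>>> {"api": "play_rows", "payload": {"series": [[1,[-0.3,-0.1,-0.8],[0,0,0.2]],[1,[-0.6,-0.3,-0.6],[0,0,0.2]],[1,[-0.7,-0.3,-0.6],[0,0,0.2]],[1,[-0.7,-0.3,-0.6],[0,0,0.2]],[1,[-0.8,-0.3,0],[0,0,0.1]],[1,[-0.8,-0.3,0],[0,0,0]],[1,[-0.8,-0.3,0],[0,0,0]],[1,[-0.8,-0.3,0],[0,0,0]]]}}

```text
t: 1.35
tool_pos: [0.4533, 0.3229, 0.3614]
tool_rot: [0.9, 3.01, 0.0]
contact_force: [-0.3, 0.6, -0.6]
opening: 0.0854
grip_force: 0.0
```

>>> {"api": "play_rows", "payload": {"series": [[1,[-0.7,-0.4,0],[0,0,0]],[1,[-0.7,-0.3,0],[0,0,0]],[1,[-0.7,-0.3,0],[0,0,0]],[1,[-0.7,-0.2,0],[0,0,0]],[1,[-0.3,0,0],[0,0,0]],[1,[0,0,0],[0,0,0]],[1,[0,0,0],[0,0,0]]]}}

```text
t: 2.22
tool_pos: [0.5488, 0.1898, 0.3613]
tool_rot: [-0.899, -3.01, -0.0]
contact_force: [-0.5, -0.3, -0.3]
opening: 0.0856
grip_force: 0.0
```

```bash
python3 - <<'E'
from h import *
w=cam('wrist');save('w1.png',w,None,1.5);plan([.625,.172,.36])
print(proj(w,[[.625,.172,.264]])*1.5)
E
```

```text
t 2.27 pos [0.5487 0.1898 0.3614] rot [-8.98e-01 -3.01e+00 -1.00e-03] q [ 0.2  -0.1   1.55  0.    1.69 -0.79]
shift units in current axes [-1.47  0.54  0.03]
[[430.25706783 411.61300604]]
```

View pics/w1.png

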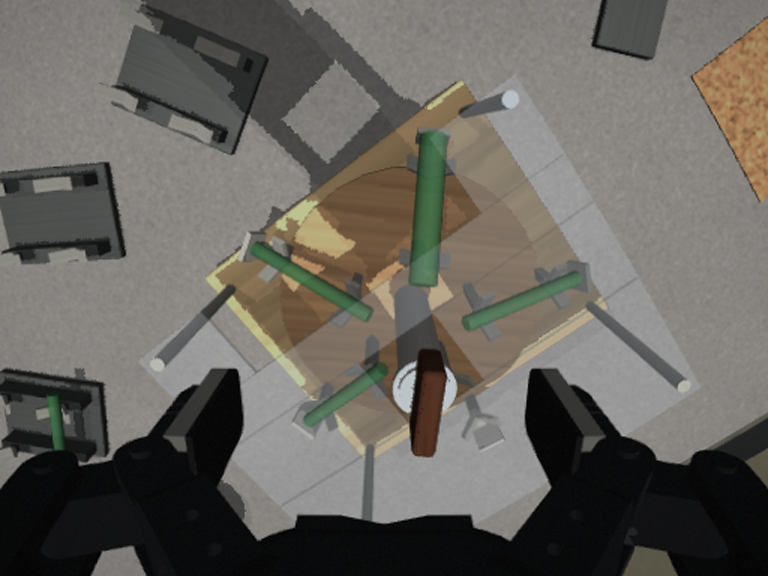

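Wrist view: thick rod from (424,285) to (433,133), brown bar from (430,350) to (425,455), post tops at (510,99), (157,365) and (684,385). The rod-carrying rest is at lower left. I'll compute the poses from this.

```bash
python3 - <<'E'
from h import *
w=cam('wrist')
S=lambda x,y:(x/1.5,y/1.5)
an=lambda v:np.degrees(np.arctan2(v[1],v[0])).round(1)
p1,p2,p3=[onz(w,S(*p),.209) for p in((510,99),(157,365),(684,385))]
print(p1,p2,p3,an(p1-p2)-90,an(p3-p1),np.linalg.norm(p1-p2),np.linalg.norm(p3-p1))
y=np.radians((an(p1-p2)-90+an(p3-p1))/2);Rm=np.array([[np.cos(y),-np.sin(y)],[np.sin(y),np.cos(y)]])
c=np.mean([p[:2]-Rm@np.array(l) for p,l in((p1,(-.11,.14)),(p2,(-.11,-.14)),(p3,(.12,.14)))],0);print('axis',c,'yaw',np.degrees(y))
hs=cv2.cvtColor(w[0],cv2.COLOR_BGR2HSV);b,g,r=[w[0][...,i].astype(int) for i in range(3)]
m=((r>g*2)&(r>40)).astype(np.uint8);n,l,s,_=cv2.connectedComponentsWithStats(m)
box=[i for i in range(1,n) if s[i,4]>100];print(s[box])
ct=max(cv2.findContours(m,0,1)[0],key=cv2.contourArea);print(cv2.minAreaRect(ct),(cv2.approxPolyDP(ct,2,True)[:,0]*1.5))
up,lo=onz(w,S(424,285),.152),onz(w,S(433,133),.105)
print('thick',an(lo-up),an(lo[:2]-c),an(up[:2]-c),up,lo)
E
python3 - <<'E'
from h import *
w=cam('wrist');print(w[0][int(400/1.5),int(428/1.5)],w[0][int(400/1.5),int(440/1.5)],w[0][int(400/1.5),int(418/1.5)])
E
```

```text
[0.50916608 0.30356684 0.209     ] [0.52613571 0.02201071 0.209     ] [0.74015504 0.31787667 0.209     ] 3.4000000000000057 3.5 0.2820670542430167 0.2314317810172047
axis [0.62790015 0.16990857] yaw 3.450000000000003
[]
[33 48 80] [32 45 76] [ 7 11 20]Traceback (most recent call last):
  File "<stdin>", line 12, in <module>
ValueError: max() iterable argument is empty
```

```bash
python3 - <<'E'
from h import *
w=cam('wrist');S=lambda x,y:(x/1.5,y/1.5)
an=lambda v:np.degrees(np.arctan2(v[1],v[0])).round(1)
c=np.array([.6279,.1699])
print(proj(w,[[*c,.264]])*1.5)
b,g,r=[w[0][...,i].astype(int) for i in range(3)]
m=((r>g*1.5)&(r>50)&(r<110)&(g<60)).astype(np.uint8);m[:225]=0;m[:,:260]=0;m[:,310:]=0
ct=max(cv2.findContours(m,0,1)[0],key=cv2.contourArea);rc=cv2.minAreaRect(ct);bx=cv2.boxPoints(rc);print(rc)
q=np.array([onz(w,p,.264) for p in bx]);print(q.round(4),q.mean(0))
print([ (an(q[i]-q[i-1]),np.linalg.norm(q[i]-q[i-1]).round(4)) for i in range(4)])
up,lo=onz(w,S(424,285),.152),onz(w,S(433,133),.105)
print('thick',an(lo-up),an(lo[:2]-c),an(up[:2]-c),up,lo)
E
```

```text
[[429.75054595 416.88340125]]
((285.5099792480469, 275.4299621582031), (14.9906644821167, 56.70996856689453), 8.130102157592773)
[[0.643  0.148  0.264 ]
 [0.6006 0.1824 0.264 ]
 [0.6089 0.1915 0.264 ]
 [0.6521 0.1576 0.264 ]] [0.62615529 0.16989116 0.264     ]
[(np.float64(-133.3), np.float64(0.0132)), (np.float64(141.0), np.float64(0.0547)), (np.float64(47.6), np.float64(0.0123)), (np.float64(-38.1), np.float64(0.0549))]
thick 142.4 141.9 140.8 [0.59433336 0.19725248 0.152     ] [0.50680462 0.26468747 0.105     ]
```

```bash
python3 - <<'E'
from h import *
r=np.radians(51.4);plan([.627,.170,.234],frame([np.cos(r),np.sin(r),0],[0,0,-1]))
E
```

```text
t 2.42 pos [0.5488 0.1896 0.3615] rot [0.899 3.01  0.   ] q [ 0.2  -0.1   1.55  0.    1.69 -0.79]
shift units in current axes [-1.52  0.53  2.55]
turn units [0.   0.   0.67]
shift in target axes [-1.47  0.67  2.55]
```

>>> {"api": "play_rows", "payload": {"series": [[0.8,[0,0,0],[0,0,0.67]],[0.8,[-0.7,0.3,0],[0,0,0]],[0.8,[-0.77,0.37,0],[0,0,0]],[0.8,[0,0,0.6],[0,0,0]],[0.8,[0,0,0.8],[0,0,0]],[0.8,[0,0,0.7],[0,0,0]],[0.8,[0,0,0.45],[0,0,0]],[0.8,[0,0,0],[0,0,0]]]}}

```text
t: 3.42
tool_pos: [0.6264, 0.1692, 0.2316]
tool_rot: [-1.039, -2.961, 0.003]
contact_force: [0.0, 1.2, 0.6]
opening: 0.0686
grip_force: 0.0
```

>>> {"api": "play_rows", "payload": {"series": [[0,[0,0,0],[0,0,0]],[0,[0,0,0],[0,0,0]],[0,[0,0,0],[0,0,0]],[0,[0,0,0],[0,0,0]],[0,[0,0,0],[0,0,0]],[0,[0,0,0],[0,0,0]],[0,[0,0,0],[0,0,0]]], "force": 30}}

```text
t: 4.3
tool_pos: [0.6275, 0.1682, 0.2356]
tool_rot: [1.041, 2.964, -0.002]
contact_force: [-4.6, -3.4, 4.7]
opening: 0.0133
grip_force: 31.8
```

>>> {"api": "play_rows", "payload": {"series": [[0,[0,0,0],[0,0,-0.3]],[0,[0,0,0],[0,0,-0.5]],[0,[0,0,0],[0,0,-0.6]],[0,[0,0,0],[0,0,-0.6]],[0,[0,0,0],[0,0,-0.6]],[0,[0,0,0],[0,0,-0.6]],[0,[0,0,0],[0,0,-0.6]],[0,[0,0,0],[0,0,-0.6]]]}}

```text
t: 5.3
tool_pos: [0.6277, 0.1687, 0.2356]
tool_rot: [0.092, 3.139, -0.001]
contact_force: [-3.2, -1.3, 3.6]
opening: 0.0137
grip_force: 31.7
```

>>> {"api": "play_rows", "payload": {"series": [[0,[0,0,0],[0,0,-0.4]],[0,[0,0,0],[0,0,-0.3]],[0,[0,0,0],[0,0,-0.15]],[0,[0,0,0],[0,0,0]],[0,[0,0,0],[0,0,0]],[0,[0,0,0],[0,0,0]]]}}

```text
t: 6.05
tool_pos: [0.6277, 0.1689, 0.2356]
tool_rot: [-0.091, 3.139, -0.001]
contact_force: [-4.3, -2.2, 6.1]
opening: 0.0137
grip_force: 32.0
```

```bash
python3 - <<'E'
from h import *
b=cam('side');a=cam('scene');w=cam('wrist');print(R.from_rotvec(ctrl.get_obs()['tool_rot']).as_matrix().round(3))
f=lambda i,x,y:cv2.resize(i[y:y+150,x:x+133],None,fx=3,fy=3,interpolation=cv2.INTER_CUBIC)
cv2.imwrite('pics/c2.png',np.hstack([f(b[0],160,185),cv2.resize(w[0][:,60:460],(399,383))[:450] if 0 else cv2.copyMakeBorder(cv2.resize(w[0],(400,300)),0,150,0,0,0)]))
plan([.6,.17,.3])
E
```

```text
[[-0.998 -0.058  0.001]
 [-0.058  0.998 -0.   ]
 [-0.001 -0.    -1.   ]]
t 6.2 pos [0.6276 0.1689 0.2356] rot [-9.100e-02  3.139e+00 -1.000e-03] q [ 0.15  0.11  1.55 -0.    1.49 -1.48]
shift units in current axes [ 0.55  0.05 -1.29]
```

View pics/c2.png

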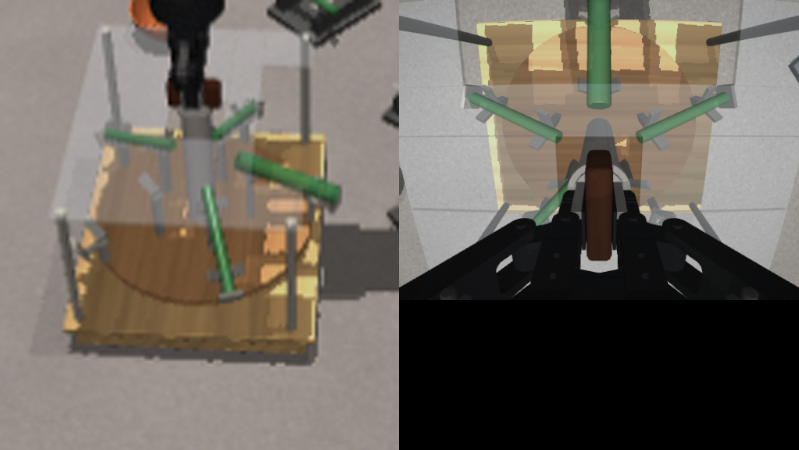

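Rod now points straight out of the front (centred column in the wrist view). Release and rise.

>>> {"api": "play_rows", "payload": {"series": [[0.8,[0,0,0],[0,0,0]],[0.8,[0,0,0],[0,0,0]],[0.8,[0,0,0],[0,0,0]],[0.8,[0,0,-0.3],[0,0,0]],[0.8,[0,0,-0.7],[0,0,0]],[0.8,[0.2,0,-0.8],[0,0,0]],[0.8,[0.6,0,-0.4],[0,0,0]],[0.8,[0.6,0,0],[0,0,0]]]}}

```text
t: 7.2
tool_pos: [0.5581, 0.1652, 0.3483]
tool_rot: [-0.091, 3.134, 0.001]
contact_force: [0.5, 0.5, 0.6]
opening: 0.0685
grip_force: 0.0
```

>>> {"api": "play_rows", "payload": {"series": [[0.8,[0.5,0,0],[0,0,0]],[0.8,[0,0,0],[0,0,0]],[0.8,[0,0,0],[0,0,0]]]}}

```text
t: 7.58
tool_pos: [0.5333, 0.1636, 0.3445]
tool_rot: [-0.091, 3.139, 0.0]
contact_force: [-0.2, 0.2, -0.2]
opening: 0.0685
grip_force: 0.0
```

```bash
cat > rod.py <<'E'
from h import *
w=cam('wrist');save('w2.png',w,None,1.5)
b,g,r=[w[0][...,i].astype(int) for i in range(3)]
m=((g>r*1.4)&(g>b*1.1)&(g>40)).astype(np.uint8)
for ct in cv2.findContours(m,0,1)[0]:
    if cv2.contourArea(ct)<60: continue
    rc=cv2.minAreaRect(ct); bx=cv2.boxPoints(rc)
    if np.linalg.norm(bx[0]-bx[1])>np.linalg.norm(bx[1]-bx[2]): e=(bx[1]+bx[2])/2,(bx[0]+bx[3])/2
    else: e=(bx[0]+bx[1])/2,(bx[2]+bx[3])/2
    print(np.round(rc[1]),np.round(e).tolist())
    e=sorted(e,key=lambda p:p[1])  # upper in image = outer
    lo=onz(w,e[0],.105);up=onz(w,e[1],.152);v=lo-up
    print('  lo',lo.round(4),'up',up.round(4),'az',np.degrees(np.arctan2(v[1],v[0])).round(1))
E
python3 rod.py
```

```text
[ 9. 27.] [[238.0, 264.0], [219.0, 283.0]]
  lo [0.6805 0.1493 0.105 ] up [0.6802 0.1292 0.152 ] az 89.4
[ 7. 18.] [[308.0, 224.0], [291.0, 231.0]]
  lo [0.6185 0.2355 0.105 ] up [0.608  0.2084 0.152 ] az 68.8
[35.  6.] [[188.0, 214.0], [218.0, 231.0]]
  lo [0.6137 0.0836 0.105 ] up [0.6135 0.1269 0.152 ] az -89.7
[ 9. 32.] [[357.0, 196.0], [328.0, 210.0]]
  lo [0.5777 0.2927 0.105 ] up [0.5811 0.2473 0.152 ] az 94.4
[36. 10.] [[152.0, 195.0], [184.0, 212.0]]
  lo [0.5908 0.0393 0.105 ] up [0.5928 0.0885 0.152 ] az -92.3
[106.  17.] [[256.0, 102.0], [256.0, 208.0]]
  lo [0.473  0.1607 0.105 ] up [0.5834 0.1672 0.152 ] az -176.7
```

View pics/w2.png

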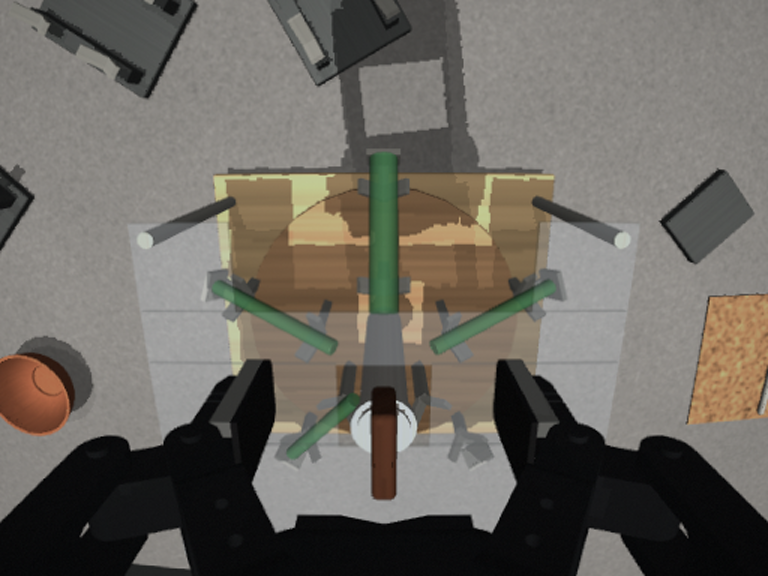

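The thick rod faces out at azimuth 183.3°, matching the stand yaw, and sits at about (0.529, 0.164).

```bash
python3 - <<'E'
from h import *
y=np.radians(3.4);c,s=np.cos(y),np.sin(y);t=np.radians(25)
z=np.array([np.sin(t)*c,np.sin(t)*s,-np.cos(t)]);C=np.array([.5295,.164,.125]);F=frame([-s,c,0],z)
plan(C-.08*z,F);plan(C+.019*z,F)
E
```

```text
t 7.62 pos [0.5334 0.1636 0.3441] rot [-0.091  3.14   0.   ] q [ 0.16 -0.15  1.62 -0.    1.67 -1.46]
shift units in current axes [0.76 0.01 2.93]
turn units [-0.   -3.12 -0.01]
shift in target axes [1.92 0.01 2.34]
t 7.62 pos [0.5334 0.1636 0.3441] rot [-0.091  3.14   0.   ] q [ 0.16 -0.15  1.62 -0.    1.67 -1.46]
shift units in current axes [-0.08  0.01  4.73]
turn units [-0.   -3.12 -0.01]
shift in target axes [1.92 0.01 4.32]
```

>>> {"api": "play_rows", "payload": {"series": [[0.8,[0,0,0],[0,-0.6,0]],[0.8,[0,0,0],[0,-0.8,0]],[0.8,[0,0,0],[0,-0.9,0]],[0.8,[0,0,0],[0,-0.82,0]],[0.8,[0.6,0,0.3],[0,0,0]],[0.8,[0.7,0,0.5],[0,0,0]],[0.8,[0.62,0,0.7],[0,0,0]],[0.8,[0,0,0.5],[0,0,0]]]}}

```text
t: 8.62
tool_pos: [0.4863, 0.1608, 0.209]
tool_rot: [-0.079, 2.709, 0.017]
contact_force: [0.5, -0.1, -0.8]
opening: 0.0685
grip_force: 0.0
```

>>> {"api": "play_rows", "payload": {"series": [[0.8,[0,0,0],[0,0,0]],[0.8,[0,0,0],[0,0,0]]]}}

```text
t: 8.88
tool_pos: [0.4889, 0.161, 0.2143]
tool_rot: [-0.078, 2.703, 0.018]
contact_force: [-0.1, 0.5, 0.5]
opening: 0.0688
grip_force: 0.0
```

```bash
python3 - <<'E'
from h import *
y=np.radians(3.4);c,s=np.cos(y),np.sin(y);t=np.radians(25)
z=np.array([np.sin(t)*c,np.sin(t)*s,-np.cos(t)]);C=np.array([.5295,.164,.125]);F=frame([-s,c,0],z)
plan(C+.019*z,F)
w=cam('wrist');b,g,r=[w[0][...,i].astype(int) for i in range(3)]
m=((g>r*1.4)&(g>b*1.1)&(g>40)).astype(np.uint8)
ct=max(cv2.findContours(m,0,1)[0],key=cv2.contourArea);x,yy,ww,h=cv2.boundingRect(ct);print(x,yy,ww,h)
d=np.array([-c*np.cos(t),-s*np.cos(t),-np.sin(t)])
print(proj(w,[C-.06*d,C,C+.06*d]))
for v in (yy+h*.2,yy+h*.5,yy+h*.8):
    xs=np.where(m[int(v)]&1)[0];xs=xs[(xs>=x)&(xs<x+ww)];print(v,xs.min(),xs.max())
E
```

```text
t 8.88 pos [0.4889 0.161  0.2143] rot [-0.078  2.703  0.018] q [ 0.21 -0.5   2.15 -0.07  1.06 -1.4 ]
shift units in current axes [0.02 0.01 2.34]
turn units [-0.    0.01 -0.01]
shift in target axes [0.02 0.01 2.34]
241 111 29 154
[[255.45281443 257.75918235]
 [255.324906   188.2268131 ]
 [255.18204697 108.40290977]]
141.8 242 269
188.0 242 268
234.2 243 268
```

>>> {"api": "play_rows", "payload": {"series": [[0.8,[0,0,0.4],[0,0,0]],[0.8,[0,0,0.5],[0,0,0]],[0.8,[0,0,0.6],[0,0,0]],[0.8,[0,0,0.5],[0,0,0]],[0.8,[0,0,0.3],[0,0,0]],[0.8,[0,0,0],[0,0,0]],[0.8,[0,0,0],[0,0,0]]]}}

```text
t: 9.8
tool_pos: [0.5371, 0.164, 0.1099]
tool_rot: [-0.079, 2.703, 0.018]
contact_force: [0.5, 0.2, -0.2]
opening: 0.0683
grip_force: 0.0
```

>>> {"api": "play_rows", "payload": {"series": [[0,[0,0,0],[0,0,0]],[0,[0,0,0],[0,0,0]],[0,[0,0,0],[0,0,0]],[0,[0,0,0],[0,0,0]],[0,[0,0,0],[0,0,0]],[0,[0,0,0],[0,0,0]],[0,[0,0,0],[0,0,0]]], "force": 30}}

```text
t: 10.68
tool_pos: [0.5366, 0.1638, 0.109]
tool_rot: [-0.078, 2.705, 0.017]
contact_force: [-4.1, -0.9, 5.3]
opening: 0.0209
grip_force: 29.3
```

>>> {"api": "play_rows", "payload": {"series": [[0,[0,0,-0.2],[0,0,0]],[0,[0,0,-0.4],[0,0,0]],[0,[0.15,0,-0.2],[0,0,0]],[0,[0.35,0,-0.16],[0,0,0]],[0,[0.45,0,-0.21],[0,0,0]],[0,[0.45,0,-0.21],[0,0,0]],[0,[0.45,0,-0.21],[0,0,0]],[0,[0.2,0,-0.4],[0,0,0]]]}}

```text
t: 11.68
tool_pos: [0.3992, 0.1556, 0.153]
tool_rot: [-0.079, 2.71, 0.016]
contact_force: [0.4, 0.8, -0.5]
opening: 0.021
grip_force: 29.8
```

>>> {"api": "play_rows", "payload": {"series": [[0,[-0.2,0,-0.5],[0,0,0]],[0,[-0.3,0,-0.6],[0,0,0]],[0,[-0.3,0,-0.6],[0,0,0]],[0,[-0.2,0,-0.4],[0,0,0]],[0,[0,0,0],[0,0,0]],[0,[0,0,0],[0,0,0]]]}}

```text
t: 12.42
tool_pos: [0.4021, 0.1559, 0.2696]
tool_rot: [-0.079, 2.708, 0.017]
contact_force: [-0.7, -0.4, -1.4]
opening: 0.0209
grip_force: 29.8
```

```bash
python3 - <<'E'
from h import *
b=cam('side');a=cam('scene');print(ctrl.get_obs()['opening'])
plan([.5,-.2,.25],frame([0,1,0],[0,0,-1]))
f=lambda i,x,y,s:cv2.resize(i[y:y+int(450/s),x:x+int(400/s)],(400,450),interpolation=cv2.INTER_CUBIC)
cv2.imwrite('pics/c3.png',np.hstack([f(b[0],160,100,2.),f(a[0],130,200,4.)]))
E
```

```text
0.020723430309406668
t 12.53 pos [0.402  0.1559 0.2692] rot [-0.079  2.708  0.016] q [ 0.25 -0.79  2.23 -0.08  1.28 -1.37]
shift units in current axes [-1.24 -7.22  1.  ]
turn units [0.09 3.09 0.41]
shift in target axes [-1.96 -7.12  0.38]
```

View pics/c3.png

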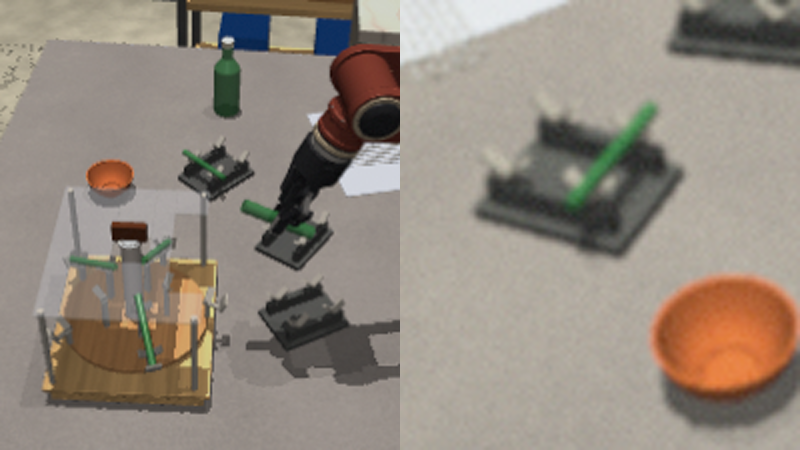

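Rod is out and held, and the thin rods are in place. The used rod on the chosen rest is visible in both views; I'll take the rest's rough pose from it.

```bash
python3 - <<'E'
from h import *
a=cam('scene');b=cam('side')
an=lambda v:np.degrees(np.arctan2(v[1],v[0])).round(1)
e=[onz(b,p,.054) for p in((251,176),(271,186.5))];f=[onz(a,p,.054) for p in((173,250),(192.5,227))]
print(np.round(e,3),an(e[1]-e[0]),np.round(f,3),an(f[1]-f[0]),np.linalg.norm(e[1]-e[0]),np.linalg.norm(f[1]-f[0]))
for n,c,P in(('b',b,[(178+0,180),(217,200),(254,172),(212,145)]),):
    q=np.array([onz(c,(160+x/2,100+y/2),.012) for x,y in P]);print(q.round(3),q.mean(0).round(3),[an(q[i]-q[i-1]) for i in range(4)])
q=np.array([onz(a,(130+(x-400)/4,200+y/4),.012) for x,y in[(476,205),(620,250),(682,172)]]);print(q.round(3),an(q[1]-q[0]),an(q[2]-q[1]),(q[0]+q[2])/2)
E
```

```text
[[ 0.603 -0.288  0.054]
 [ 0.513 -0.229  0.054]] 146.2 [[ 0.596 -0.287  0.054]
 [ 0.511 -0.213  0.054]] 139.2 0.10782893377070873 0.11277090151649923
[[ 0.606 -0.247  0.012]
 [ 0.519 -0.192  0.012]
 [ 0.45  -0.291  0.012]
 [ 0.548 -0.374  0.012]] [ 0.531 -0.276  0.012] [np.float64(65.3), np.float64(148.0), np.float64(-125.0), np.float64(-40.5)]
[[ 0.529 -0.356  0.012]
 [ 0.614 -0.26   0.012]
 [ 0.545 -0.199  0.012]] 48.1 138.6 [ 0.536941   -0.27758248  0.012     ]
```

```bash
python3 - <<'E'
from h import *
b=cam('side');a=cam('scene')
print('bottle',onz(b,(273,156),0),onz(a,(91,270),0))
n=np.radians(52)
plan([.512,-.311,.22],frame([np.cos(n),np.sin(n),0],[0,0,-1]))
E
```

```text
bottle [ 0.52951186 -0.51874016  0.        ] [ 0.53823936 -0.52625417  0.        ]
t 12.72 pos [0.4025 0.156  0.2705] rot [-0.079  2.706  0.017] q [ 0.25 -0.79  2.23 -0.08  1.28 -1.37]
shift units in current axes [-1.07 -9.45  1.61]
turn units [1.12 2.97 5.08]
shift in target axes [-7.48 -6.01  1.01]
```

>>> {"api": "play_rows", "payload": {"series": [[0,[0,0,0],[0.16,0.424,0.726]],[0,[0,0,0],[0.16,0.424,0.726]],[0,[0,0,0],[0.16,0.424,0.726]],[0,[0,0,0],[0.16,0.424,0.726]],[0,[0,0,0],[0.16,0.424,0.726]],[0,[0,0,0],[0.16,0.424,0.726]],[0,[0,0,0],[0.16,0.424,0.726]],[0,[-0.3,-0.24,0],[0,0,0]]]}}

```text
t: 13.72
tool_pos: [0.4077, 0.1374, 0.2712]
tool_rot: [1.021, 2.97, 0.001]
contact_force: [-0.3, -0.5, -1.1]
opening: 0.0206
grip_force: 29.9
```

>>> {"api": "play_rows", "payload": {"series": [[0,[-0.5,-0.4,0],[0,0,0]],[0,[-0.5,-0.4,0],[0,0,0]],[0,[-0.5,-0.4,0],[0,0,0]],[0,[-0.5,-0.4,0],[0,0,0]],[0,[-0.5,-0.4,0],[0,0,0]],[0,[-0.5,-0.4,0],[0,0,0]],[0,[-0.5,-0.4,0],[0,0,0]],[0,[-0.5,-0.4,0],[0,0,0]]]}}

```text
t: 14.72
tool_pos: [0.4665, -0.113, 0.2714]
tool_rot: [1.022, 2.968, 0.001]
contact_force: [-0.1, -0.5, -0.9]
opening: 0.0208
grip_force: 29.9
```

>>> {"api": "play_rows", "payload": {"series": [[0,[-0.5,-0.4,0],[0,0,0]],[0,[-0.5,-0.4,0],[0,0,0]],[0,[-0.5,-0.4,0],[0,0,0]],[0,[-0.5,-0.4,0],[0,0,0]],[0,[-0.5,-0.4,0.3],[0,0,0]],[0,[-0.3,-0.3,0.3],[0,0,0]],[0,[0,0,0],[0,0,0]],[0,[0,0,0],[0,0,0]]]}}

```text
t: 15.72
tool_pos: [0.506, -0.2883, 0.242]
tool_rot: [1.022, 2.969, 0.002]
contact_force: [-0.3, 0.7, -1.0]
opening: 0.021
grip_force: 29.9
```

```bash
python3 - <<'E'
from h import *
n=np.radians(52)
plan([.512,-.311,.22],frame([np.cos(n),np.sin(n),0],[0,0,-1]))
w=cam('wrist');save('w3.png',w,None,1.5)
E
```

```text
t 15.72 pos [ 0.506  -0.2883  0.242 ] rot [1.022e+00 2.969e+00 2.000e-03] q [-0.65 -0.06  1.7   0.    1.49 -1.55]
shift units in current axes [-0.37 -0.28  0.44]
turn units [0.01 0.01 0.  ]
shift in target axes [-0.37 -0.28  0.44]
```

View pics/w3.png

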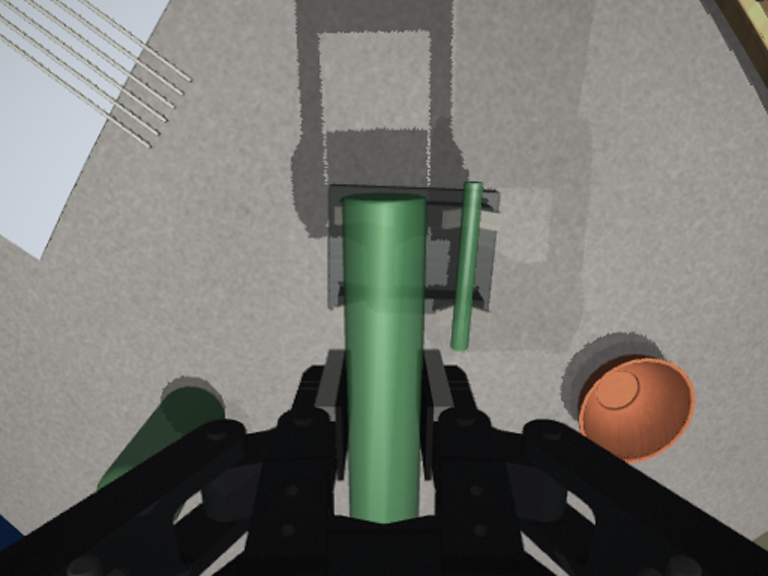

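```bash
python3 - <<'E'
from h import *
w=cam('wrist');S=lambda x,y:(x/1.5,y/1.5)
an=lambda v:np.degrees(np.arctan2(v[1],v[0])).round(2)
o,i=onz(w,S(473,182),.054),onz(w,S(460,348),.054)
u=(o-i)/np.linalg.norm(o-i);print('used',o.round(4),i.round(4),np.linalg.norm(o-i),an(u),'c',(o+i)/2)
nrm=np.array([-u[1],u[0],0]) # 90 deg ccw
f=(o+i)/2+nrm*.072;print('free',f)
b=[onz(w,S(*p),.012) for p in((334,308),(489,311))];print('base in edge',np.round(b,4),an(b[1]-b[0]))
# rod pose in hand: rim of the visible end
T=R.from_rotvec(ctrl.get_obs()['tool_rot']);p=np.array(ctrl.get_obs()['tool_pos'])
for x in(.056,.06,.064):
    print(x,(proj(w,[p+T.apply([x,0,-.019+dz]) for dz in(-.011,.011)])*1.5).round(0).tolist(),(proj(w,[p+T.apply([x,dy,-.019]) for dy in(-.011,.011)])*1.5).round(0).tolist())
print('widths',(proj(w,[p+T.apply([0,dy,-.019]) for dy in(-.011,.011)])*1.5).round(0).tolist())
fr=f.copy();fr[2]=.06
plan([f[0],f[1],.13],frame([-u[1],u[0],0] if 0 else [u[1],-u[0],0],[0,0,-1]))
E
```

```text
used [ 0.5089 -0.2132  0.054 ] [ 0.6021 -0.2901  0.054 ] 0.1207504841840726 140.48 c [ 0.55550278 -0.2516311   0.054     ]
free [ 0.50968609 -0.30717236  0.054     ]
base in edge [[ 0.53   -0.356   0.012 ]
 [ 0.6095 -0.2586  0.012 ]] 50.79
0.056 [[381.0, 219.0], [381.0, 206.0]] [[338.0, 212.0], [425.0, 212.0]]
0.06 [[381.0, 202.0], [381.0, 191.0]] [[337.0, 196.0], [425.0, 196.0]]
0.064 [[381.0, 184.0], [381.0, 176.0]] [[337.0, 180.0], [426.0, 180.0]]
widths [[343.0, 407.0], [420.0, 407.0]]
t 15.82 pos [ 0.5063 -0.2882  0.2428] rot [1.020e+00 2.968e+00 1.000e-03] q [-0.65 -0.06  1.7   0.    1.49 -1.55]
shift units in current axes [-0.28 -0.26  2.26]
turn units [0.01 0.02 0.2 ]
shift in target axes [-0.29 -0.25  2.26]
```

```bash
python3 - <<'E'
from h import *
w=cam('wrist')
b,g,r=[w[0][...,i].astype(int) for i in range(3)]
m=((g>r*1.25)&(g>b*1.1)&(g>50)).astype(np.uint8)
n,l,s,_=cv2.connectedComponentsWithStats(m);k=1+np.argmax(s[1:,4]);print(s[k])
K,D=w[1],w[2];H=np.array(imaging.get_image('wrist')['hand_eye'])
for v in (136,145,160,175,190,205,215,225,235,260,300,330):
    xs=np.where(l[v]==k)[0]
    if len(xs)<10: continue
    e=[]
    for x in(xs.min()-.5,xs.max()+.5):
        q=cv2.undistortPoints(np.array([[[x,v]]],float),K,D)[0,0];e.append(q)
    wd=e[1][0]-e[0][0]; mx=(e[0]+e[1])/2
    # point on rod axis in camera: perpendicular distance ~ .022/width
    ry=np.hypot(1,mx[1]); Z=.011/np.sin(np.arctan(wd/2/ry))/ry
    P=H@np.array([mx[0]*Z,mx[1]*Z,Z,1]);print(v,xs.min(),xs.max(),'tool pt',P[:3].round(4))
E
```

```text
[  228   131    57   218 10787]
136 228 283 tool pt [ 0.0573  0.0006 -0.0139]
145 229 283 tool pt [ 0.0535  0.0008 -0.0125]
160 229 283 tool pt [ 0.0477  0.0008 -0.0141]
175 229 283 tool pt [ 0.0419  0.0008 -0.0158]
190 230 282 tool pt [ 0.0347  0.0008 -0.0128]
205 230 282 tool pt [ 0.0287  0.0008 -0.0147]
215 231 281 tool pt [ 0.0228  0.0008 -0.0109]
225 231 281 tool pt [ 0.0187  0.0008 -0.0123]
235 231 280 tool pt [ 0.0133  0.0006 -0.0111]
260 232 279 tool pt [-0.0001  0.0006 -0.0093]
300 232 279 tool pt [-0.0174  0.0006 -0.0157]
330 233 278 tool pt [-0.0348  0.0006 -0.0154]
```

>>> {"api": "play_rows", "payload": {"series": [[0,[-0.28,-0.24,0.3],[0,0,0.2]],[0,[0,0,0.6],[0,0,0]],[0,[0,0,0.6],[0,0,0]],[0,[0,0,0.5],[0,0,0]],[0,[0,0,0.3],[0,0,0]],[0,[0,0,0],[0,0,0]],[0,[0,0,0],[0,0,0]]]}}

```text
t: 16.8
tool_pos: [0.5106, -0.3072, 0.1284]
tool_rot: [1.062, 2.952, -0.0]
contact_force: [0.6, -0.3, -0.6]
opening: 0.0209
grip_force: 29.9
```

```bash
python3 - <<'E'
from h import *
w=cam('wrist');b=cam('side');a=cam('scene')
f=lambda i,x,y,s:cv2.resize(i[y:y+int(450/s),x:x+int(400/s)],(400,450),interpolation=cv2.INTER_CUBIC)
cv2.imwrite('pics/c4.png',np.hstack([f(w[0],150,90,1.9),f(a[0],130,190,4.)]))
r=np.radians(50.5);plan([.5095,-.3065,.043],frame([np.cos(r),np.sin(r),0],[0,0,-1]))
E
```

```text
t 16.95 pos [ 0.5105 -0.3073  0.1284] rot [ 1.062  2.952 -0.   ] q [-0.67  0.07  1.78  0.    1.3  -1.55]
shift units in current axes [ 0.03 -0.    1.71]
turn units [ 0.01  0.03 -0.01]
shift in target axes [ 0.03 -0.    1.71]
```

View pics/c4.png

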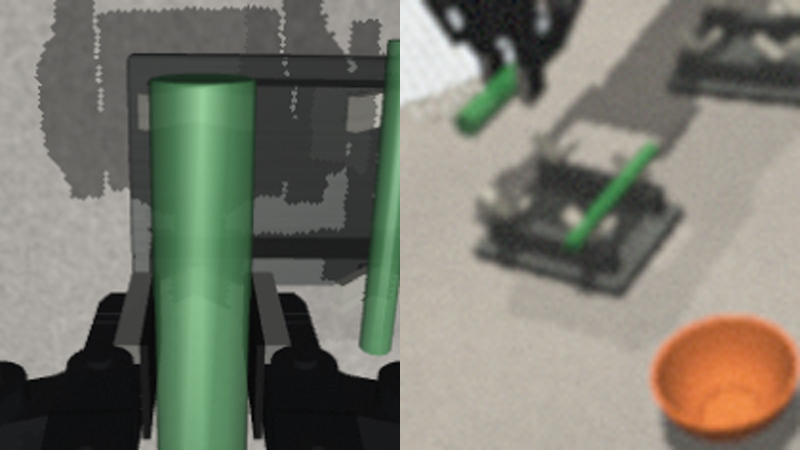

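```bash
python3 - <<'E'
from h import *
w=cam('wrist')
b,g,r=[w[0][...,i].astype(int) for i in range(3)]
m=((g>r*1.25)&(g>b*1.1)&(g>50)).astype(np.uint8);m[:,:330]=0;m[:,400:]=0
ct=max(cv2.findContours(m,0,1)[0],key=cv2.contourArea);x,y,ww,h=cv2.boundingRect(ct);print(x,y,ww,h)
mid=lambda v:(np.where(m[v,x:x+ww])[0].mean()+x,v)
P=[onz(w,(mid(y+3)[0],y),.054),onz(w,(mid(y+h-4)[0],y+h),.054)]
u=P[0]-P[1];L=np.linalg.norm(u);u/=L;c=(P[0]+P[1])/2
f=c+.072*np.array([-u[1],u[0],0]);print(L,c,'free',f,np.degrees(np.arctan2(u[1],u[0])))
r=np.arctan2(-u[0],u[1]);plan([f[0],f[1],.043],frame([u[1],-u[0],0],[0,0,-1]))
E
```

```text
339 111 34 165
0.12353263273919106 [ 0.55584651 -0.25255106  0.054     ] free [ 0.50984479 -0.30793916  0.054     ] 140.28920442133696
t 17.0 pos [ 0.5104 -0.3073  0.1282] rot [1.063 2.952 0.   ] q [-0.67  0.07  1.78  0.    1.3  -1.55]
shift units in current axes [ 0.01 -0.02  1.7 ]
turn units [0.01 0.03 0.01]
shift in target axes [-0.   -0.02  1.7 ]
```

>>> {"api": "play_rows", "payload": {"series": [[0,[0,0,0.3],[0,0,0]],[0,[0,0,0.4],[0,0,0]],[0,[0,0,0.4],[0,0,0]],[0,[0,0,0.25],[0,0,0]],[0,[0,0,0.1],[0,0,0]],[0,[0,0,0],[0,0,0]],[0,[0,0,0],[0,0,0]]]}}

```text
t: 17.88
tool_pos: [0.5105, -0.3072, 0.0553]
tool_rot: [1.063, 2.953, 0.0]
contact_force: [0.1, -0.1, -0.6]
opening: 0.021
grip_force: 29.9
```

>>> {"api": "play_rows", "payload": {"series": [[0,[0,0,0.08],[0,0,0]],[0,[0,0,0.06],[0,0,0]],[0,[0,0,0],[0,0,0]],[0,[0,0,0],[0,0,0]]]}}

```text
t: 18.38
tool_pos: [0.51, -0.3067, 0.0473]
tool_rot: [1.063, 2.954, 0.001]
contact_force: [0.2, -0.2, -1.6]
opening: 0.021
grip_force: 29.9
```

>>> {"api": "play_rows", "payload": {"series": [[0,[0,0,0.04],[0,0,0]],[0,[0,0,0.04],[0,0,0]],[0,[0,0,0],[0,0,0]],[0,[0,0,0],[0,0,0]]]}}

```text
t: 18.88
tool_pos: [0.5101, -0.3078, 0.0448]
tool_rot: [1.063, 2.954, -0.002]
contact_force: [-3.6, -0.1, 5.1]
opening: 0.0209
grip_force: 30.5
```

>>> {"api": "play_rows", "payload": {"series": [[0,[0,0,0.03],[0,0,0]],[0,[0,0,0],[0,0,0]],[0,[0,0,0],[0,0,0]]]}}

```text
t: 19.25
tool_pos: [0.51, -0.3083, 0.0442]
tool_rot: [1.063, 2.954, -0.003]
contact_force: [-6.0, 0.1, 9.4]
opening: 0.0208
grip_force: 31.0
```

>>> {"api": "play_rows", "payload": {"series": [[0,[0.02,-0.03,0],[0,0,0]],[0,[0,0,0.03],[0,0,0]],[0,[0,0,0],[0,0,0]],[0,[0,0,0],[0,0,0]]]}}

```text
t: 19.75
tool_pos: [0.5093, -0.3088, 0.0434]
tool_rot: [1.063, 2.952, -0.002]
contact_force: [-4.4, 0.4, 13.1]
opening: 0.0209
grip_force: 31.2
```

```bash
python3 - <<'E'
from h import *
o=ctrl.get_obs();T=R.from_rotvec(o['tool_rot']).inv();print('F tool',T.apply(o['contact_force']).round(2),'M tool',T.apply(o['wrist_torque']).round(3),o['tool_pos'])
a=cam('scene');b=cam('side');w=cam('wrist')
f=lambda i,x,y,s:cv2.resize(i[y:y+int(300/s),x:x+int(400/s)],(400,300),interpolation=cv2.INTER_CUBIC)
cv2.imwrite('pics/c5.png',np.vstack([np.hstack([f(a[0],130,205,5.),f(b[0],225,140,5.)]),np.hstack([f(w[0],150,90,1.9)]*2)]))
E
```

```text
F tool [  3.65  -2.48 -13.11] M tool [0.409 0.655 0.06 ] [ 0.50927698 -0.30880732  0.04337033]
```

View pics/c5.png

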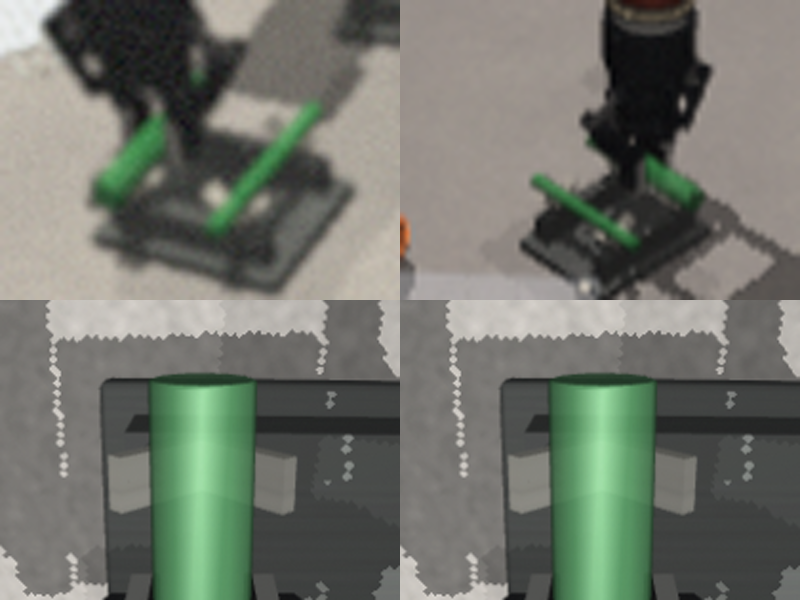

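>>> {"api": "play_rows", "payload": {"series": [[0,[0,0,0],[0,0,0]],[0,[0.02,-0.01,0.03],[0,0,0]],[0,[0,0,0],[0,0,0]],[0,[0,0,0],[0,0,0]]], "force": 20}}

```text
t: 20.4
tool_pos: [0.5093, -0.3089, 0.0432]
tool_rot: [1.062, 2.949, -0.002]
contact_force: [-4.6, 1.5, 17.0]
opening: 0.0209
grip_force: 31.6
```

>>> {"api": "play_rows", "payload": {"series": [[0,[0,0,0.03],[0,0,0]],[0,[0,0,0],[0,0,0]],[0,[0,0,0],[0,0,0]]]}}

```text
t: 20.78
tool_pos: [0.5093, -0.309, 0.043]
tool_rot: [1.062, 2.95, -0.002]
contact_force: [-7.4, 3.9, 23.6]
opening: 0.021
grip_force: 32.2
```

>>> {"api": "play_rows", "payload": {"series": [[0,[0,0,-0.05],[0,0,0]],[0,[0,0,-0.03],[0,0,0]],[0,[0,0,0],[0,0,0]],[0,[0,0,0],[0,0,0]]]}}

```text
t: 21.28
tool_pos: [0.5091, -0.3086, 0.0435]
tool_rot: [1.062, 2.949, -0.002]
contact_force: [2.2, -3.4, 7.0]
opening: 0.0208
grip_force: 30.7
```

>>> {"api": "play_rows", "payload": {"series": [[0.4,[0,0,0],[0,0,0]],[0.5,[0,0,0],[0,0,0]],[0.5,[0,0,0],[0,0,0]],[0.5,[0,0,0],[0,0,0]],[0.5,[0,0,0],[0,0,0]]]}}

```text
t: 21.9
tool_pos: [0.507, -0.3069, 0.0411]
tool_rot: [1.063, 2.954, 0.001]
contact_force: [0.8, 0.1, 0.2]
opening: 0.0427
grip_force: 0.0
```

>>> {"api": "play_rows", "payload": {"series": [[0.5,[0,0,-0.2],[0,0,0]],[0.5,[0,0,-0.4],[0,0,0]],[0.5,[0,0,-0.6],[0,0,0]],[0.5,[0,0,-0.6],[0,0,0]],[0.5,[0,0,-0.6],[0,0,0]],[0.5,[0,0,-0.6],[0,0,0]],[0.5,[0,0,0],[0,0,0]],[0.5,[0,0,0],[0,0,0]]]}}

```text
t: 22.9
tool_pos: [0.5066, -0.3069, 0.1914]
tool_rot: [1.063, 2.954, 0.001]
contact_force: [-0.4, 0.2, 0.1]
opening: 0.0426
grip_force: 0.0
```

```bash
python3 - <<'E'
from h import *
w=cam('wrist');a=cam('scene');b=cam('side');print(ctrl.get_obs()['tool_pos'])
f=lambda i,x,y,s,W=400:cv2.resize(i[y:y+int(300/s),x:x+int(W/s)],(W,300),interpolation=cv2.INTER_CUBIC)
cv2.imwrite('pics/c6.png',np.vstack([np.hstack([f(a[0],130,205,5.),f(b[0],225,140,5.)]),np.hstack([f(w[0],150,60,1.5),f(b[0],160,150,2.5)])]))
bb,g,r=[w[0][...,i].astype(int) for i in range(3)]
m=((g>r*1.25)&(g>bb*1.1)&(g>50)).astype(np.uint8)
for ct in cv2.findContours(m,0,1)[0]:
    if cv2.contourArea(ct)<300: continue
    x,y,ww,h=cv2.boundingRect(ct);mid=lambda v:np.where(m[v,x:x+ww])[0].mean()+x
    z=.06 if ww>26 else .054
    o,i=onz(w,(mid(y+6),y),z),onz(w,(mid(y+h-8),y+h),z);print((x,y,ww,h),o.round(4),i.round(4),((o+i)/2).round(4),np.linalg.norm(o-i).round(4),np.degrees(np.arctan2(*(o-i)[1::-1])).round(1))
E
```

```text
[ 0.50612544 -0.30647706  0.18968528]
(243, 112, 27, 139) [ 0.4635 -0.2697  0.06  ] [ 0.5605 -0.351   0.06  ] [ 0.512  -0.3104  0.06  ] 0.1266 140.0
(325, 111, 24, 132) [ 0.5083 -0.2142  0.054 ] [ 0.6027 -0.2923  0.054 ] [ 0.5555 -0.2532  0.054 ] 0.1225 140.4
```

View pics/c6.png

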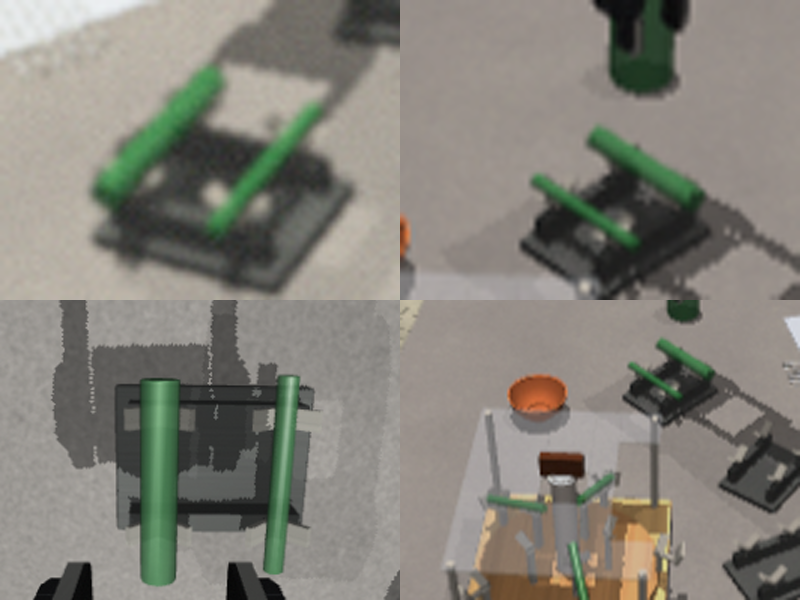

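```bash
python3 - <<'E'
from h import *
w=cam('wrist');C=lambda x,y:onz(w,(150+x/1.5,60+(y-300)/1.5),.012)
q=np.array([C(116,384),C(313,387),C(305,527),C(117,528)]);print(q.round(4),q.mean(0),[np.linalg.norm(q[i]-q[i-1]).round(4) for i in range(4)])
a=np.radians(140.3);u=np.array([np.cos(a),np.sin(a)]);n=np.array([-u[1],u[0]])
for p in(q.mean(0)[:2],[.5555,-.2528],[.511,-.3095]): print(u@p,n@p)
print([(u@p[:2]).round(4) for p in q])
E
```

```text
[[ 0.4504 -0.2945  0.012 ]
 [ 0.5326 -0.1971  0.012 ]
 [ 0.609  -0.2566  0.012 ]
 [ 0.5253 -0.3586  0.012 ]] [ 0.52931544 -0.27667154  0.012     ] [np.float64(0.0986), np.float64(0.1275), np.float64(0.0969), np.float64(0.1319)]
-0.5839839391481234 -0.12523871196443562
-0.5888819570964934 -0.1603313151140592
-0.5908618121500409 -0.08828119246345623
[np.float64(-0.5346), np.float64(-0.5357), np.float64(-0.6325), np.float64(-0.6332)]
```

```bash
python3 - <<'E'
from h import *
a=cam('scene');b=cam('side')
A=lambda x,y,z:onz(a,(130+x/5,205+y/5),z)[:2];B=lambda x,y,z:onz(b,(225+(x-400)/5,140+y/5),z)[:2]
t=np.radians(140.3);u=np.array([np.cos(t),np.sin(t)])
def ends(c,x0,y0,z):
    bb,g,r=[c[0][...,i].astype(int) for i in range(3)]
    m=((g>r*1.25)&(g>bb*1.1)&(g>45)).astype(np.uint8);m[:y0]=0;m[y0+60:]=0;m[:,:x0]=0;m[:,x0+80:]=0
    for ct in cv2.findContours(m,0,1)[0]:
        if cv2.contourArea(ct)<40: continue
        p=cv2.boxPoints(cv2.minAreaRect(ct));s=sorted([(np.linalg.norm(p[i]-p[i-1]),(p[i]+p[i-1]).tolist()) for i in range(4)])
        e=[onz(c,np.array(s[k][1])/2,z)[:2] for k in(0,1)];print(cv2.boundingRect(ct),'mid u',(u@(e[0]+e[1])/2).round(4),np.linalg.norm(e[0]-e[1]).round(4),((e[0]+e[1])/2).round(4))
ends(a,130,205,.058);ends(b,225,158,.058)
print('a base: inner edge',u@A(97,240,0.006),u@A(280,290,.006),'outer right',u@A(353,187,.006))
print('b base: left',u@B(522,247,.006),'bottom',u@B(590,300,.006),'right',u@B(710,235,.006))
E
```

```text
(171, 226, 23, 27) mid u -0.5913 0.1281 [ 0.5584 -0.2532]
(149, 218, 25, 29) mid u -0.5832 0.128 [ 0.5039 -0.3061]
(252, 175, 21, 15) mid u -0.586 0.1191 [ 0.5539 -0.2502]
(263, 165, 23, 17) mid u -0.5933 0.1296 [ 0.5104 -0.3141]
a base: inner edge -0.6350776852852313 -0.6346014264328058 outer right -0.5382872683748524
b base: left -0.6310493893510047 bottom -0.5426824063252516 right -0.5323788028270631
```

```bash
python3 -c "
from station import ctrl;print(ctrl.finish_job())"
```

```text
the job is handed in; nothing more can be done
None
```

The thick rod was turned to the open front, taken out, and laid in the free V-grooves of the farthest rest, about 2–5 mm off centre lengthwise; the thin rods, bowl, slab and bottle were not touched, and I handed the job in with about 23 s used, result not yet known.

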